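# Return the blue setting block to its colour-labelled slot

### The job

The gap check is finished: take the blue setting block out of the light-blue fixture, set it down on the dark square mat and let go of it there so that you can take it again by its two ends, then put it away, upright and fully home, in the slot with the blue label. Set it down gently each time, never letting it drop, and leave the other blocks and everything else on the bench where they are.

Things in the scene. Friction and masses are not known exactly. Their poses are not given: they have to be found in the camera images.
- block_blue: blue setting block, steel with a blue band round its middle, 60 (x) x 30 (y) x 40 (z) mm, origin at the centre of its underside. This is the one to put away; about 0.3 kg. It starts in the fixture, upright.
- fixture_plate (a point): Centre of the fixture's steel top plate, 36 mm above the bench, on a fixed light-blue base (130 x 150 mm). The block stands here, its 60 mm length along this y, between two dark jaws at y = +-33 to 43 mm (36 mm wide in x, 46 mm high; brass screws 10 mm out behind them). The jaws bar its ends; its long sides (facing +-x) are free. z up.
- mat: Dark rubber mat, 130 x 130 x 3 mm, fixed, origin at the centre of its underside; sides along its x and y.
- rack: White board, 160 x 236 x 8 mm, fixed, with the three storage docks side by side along its y, 74 mm apart, slots along its x; which colour is where changes. Origin: under the middle slot's centre.
- blue_slot (a point): Centre of the blue dock's slot floor, 14 mm above the bench. x along the slot, y across, z up. A flat blue label tile, 26 x 50 mm, lies at x = 66 mm, and the lips of the side walls are blue. The blue block goes here, its length along x, either way round, with 3 mm play each way across and 3.5 mm along. It goes in held by its ends: no room for fingers at its long sides.
- red_slot (a point): Centre of the red dock's slot floor, 14 mm above the bench. x along the slot, y across, z up. A flat red label tile, 26 x 50 mm, lies at x = 66 mm, and the lips of the side walls are red. Stays empty. All three slots are alike: side walls at y = +-18 mm, 6 mm thick, 44 mm long in x, 38 mm high over the floor, flared lips above to 48 mm.
- yellow_slot (a point): Centre of the yellow dock's slot floor, 14 mm above the bench. x along the slot, y across, z up. A flat yellow label tile, 26 x 50 mm, lies at x = 66 mm, and the lips of the side walls are yellow. Holds the yellow block. Each slot's ends are open but for stops 6 mm high at x = +-33.5 to 37.5 mm: keep fingertips 8 mm or more above a block's underside.
- block_red: red setting block, steel with a red band round its middle, 60 (x) x 30 (y) x 30 (z) mm, origin at the centre of its underside. Lies on the bench beyond the mat; leave it.
- block_yellow: yellow setting block, steel with a yellow band round its middle, 60 (x) x 30 (y) x 34 (z) mm, origin at the centre of its underside. In the yellow slot; leave it.
- jar: Sample jar, 56 mm across, 70 mm high, origin at the centre of its base; leave it.
- solvent: Bottle with red cap, 60 mm across, 120 mm high, origin at the centre of its base; leave it.
- driver: Screwdriver lying on the bench along its x, origin on its underside; leave it.
- brush: Brush lying on the bench along its x, origin on its underside; leave it.
- dish: Shallow white dish, 90 mm across, 18 mm high, origin at the centre of its base; leave it.
- mouse: Black computer mouse, 60 x 105 x 32 mm, origin at the centre of its underside; leave it.
There are look-alikes about, which are no part of the job. Several things look just like the mat: the one meant starts nearest to the robot's base. Leave any green look-alike of the block_blue alone.

How it is judged:
By the outcome, as a careful person would: the job done as asked, in the order asked, and still so for the second after the job is handed in, with the robot touching nothing.
It also fails if it takes over 59 s, if anything falls off the work surface, if the arm or the gripper's body presses on something with over 40 N, if the wrist force passes 120 N, or if a joint passes its speed limit or range.

### The arm

A 6-joint arm with a two-finger parallel gripper is mounted at the origin on the work surface. World frame = base frame: x ahead of the robot, y to its left, z up, the work surface at z = 0. Lengths are in mm, angles in rad, forces in N, time in s.
With the tool pointing down it reaches from about 350 to 975 mm from the base axis. Payload 7.1 kg.
Tool frame: the origin (TCP) lies midway between the tips of the shut fingers; the grasp point (between the pads) lies 19 mm behind it; z points along the fingers, y is the line along which they close (so a half turn about z gives the same grasp; the last joint's range is limited). The gripper opens to 88 mm and grips with 3 to 60 N. Pads are 20 mm wide; open, the fingers measure 115 mm over their backs; the gripper's body (75 mm by 178 mm) begins 61 mm behind the grasp point.
Start: joints at [1.213, 0.423, 1.63, -0, 1.089, -0.019], TCP at [207.69, 589.465, 222.675] pointing down, gripper open.
Joint ranges: [-3, 3], [-0.9, 2.11], [0.09, 2.58], [-1.31, 4.45], [0.11, 2.69], [-2.54, 2.54]. Speed limits (rad/s): [2.39, 2.39, 3.01, 3.14, 3.14, 3.14].

### API

Orientations are given as a rotation vector (axis times angle).
In Python, from workcell import get_obs, get_image, camera_params, close_job gives the robot as it stands.
- The arm moves only by the shell command python3 -m creep 'ROWS' [OPENING]. ROWS is a JSON object of lists of equal length, an entry for each row: "delta_pos": the shift along the tool's x, y, z in m, a list of three; "twist": the turn, a rotation vector about the tool's x, y, z in degrees, a list of three. A call has 1 to 20 rows; each row shifts and turns the commanded pose from where the row before left it, along the tool's axes as they then stand; what a row does not reach is not made up. A row lasts 1/12 s, in which the tool goes at most 41.7 mm and 7.16 degrees, less where a joint would pass 70% of its speed; a pose out of reach is approached as far as the arm can. A call with a gripper value outside its range is refused whole. OPENING is the opening, from 0 (shut) to 1 (fully open), set as the call begins (- or left out, the last holds). The fingers move at their own pace and stop on an object; the grip force is fixed at half the most. Time passes only in rows, so rows that do not move let the fingers close. It gives the time, the measured TCP pose, the force, the opening and the grip force at its end, in the units of the state.
- get_obs(): the state, without advancing time (a new reading comes with each control period).
- get_image(name): name is "scene" or "top" or "wrist"; returns (picture, depth): 420x560x3 uint8, red, green, blue; 420x560 float32, mm along the optical axis (not along the pixel's ray), 0 where there is no reading.
- camera_params(name): a dict with "camera_matrix" (3x3 intrinsics, pixels), "extrinsics" (4x4, takes a point from camera to world coordinates). Camera axes: x right, y down, z forward; pixel columns grow to the right and rows downward; lengths in mm; the calibration is good to about 2 mm. The wrist camera is an equidistant fisheye: a pixel r from the principal point sees the ray r / f radians off the axis. A picture is of the moment at which its call begins: read the wrist's pose just before it. camera_params takes no time and is no camera call; for the wrist camera it gives the pose at the moment of the call.
- close_job(): hands the job in; it is judged then, once.
The state is a dict: "t": time; "qpos": joint angles; "qvel": joint speeds; "joint_torque": joint torques, N m; "ee_pos": TCP position; "orientation": TCP orientation; "ft_force": force on the tool from outside, world axes, zero at the start; "moment": the same for the moment, N m; "width": finger opening in mm; "grasp_force": force on a finger pad.
Only numpy, scipy, OpenCV 4.12 (cv2) and the standard library are available. Lean on these libraries where they do the work, as an engineer would, in place of code of your own. Each camera call takes 0.05 s, during which the arm holds its last target. There are 200 camera calls.

## Working session

There is one attempt and no reset: what is moved stays moved. The work goes in short steps, Python scripts to look and compute and a shell command to move; the robot and the scene stay as the last step left them, time stands still between calls to the robot, and variables do not carry over. Pictures are saved under pics/ and viewed, at most 13 in all, crops included, and the job is handed in when it is done.

```bash
mkdir -p pics; cat > h.py <<'E'
import numpy as np, cv2
from workcell import *
from scipy.spatial.transform import Rotation as R
def ray(n,uv,P=None):
    P=P or camera_params(n);K=np.array(P["camera_matrix"]);E=np.array(P["extrinsics"])
    x=(uv[0]-K[0,2])/K[0,0];y=(uv[1]-K[1,2])/K[1,1]
    if n=="wrist":
        r=np.hypot(x,y);s=np.sin(r)/r if r>1e-9 else 1;d=np.array([x*s,y*s,np.cos(r)])
    else: d=np.array([x,y,1.])
    return E[:3,3],E[:3,:3]@d
def onz(n,uv,z,P=None):
    o,d=ray(n,uv,P);return o+d*(z-o[2])/d[2]
E
python3 - <<'E'
from h import *
for n in("top","scene"):
    im,d=get_image(n);np.savez(f"{n}0.npz",im=im,d=d);cv2.imwrite(f"pics/{n}0.png",im[...,::-1])
    P=camera_params(n);print(n,np.round(P["camera_matrix"],1).tolist(),np.round(P["extrinsics"],3).tolist())
o=get_obs();print({k:np.round(v,3).tolist() for k,v in o.items()})
E
```

```text
top [[525.7, 0.0, 282.9], [0.0, 525.7, 205.3], [0.0, 0.0, 1.0]] [[-0.018, -0.987, 0.161, 302.365], [-1.0, 0.019, 0.003, -5.24], [-0.006, -0.161, -0.987, 1738.981], [0.0, 0.0, 0.0, 1.0]]
scene [[518.5, 0.0, 284.7], [0.0, 518.5, 212.7], [0.0, 0.0, 1.0]] [[0.451, 0.697, -0.558, 1317.872], [0.893, -0.357, 0.275, -372.449], [-0.007, -0.623, -0.783, 1116.101], [0.0, 0.0, 0.0, 1.0]]
{'t': 0.1, 'qpos': [1.213, 0.424, 1.631, 0.0, 1.089, -0.019], 'qvel': [0.001, -0.002, -0.003, 0.0, -0.0, 0.001], 'joint_torque': [0.0, -54.562, -27.433, 0.064, 0.019, -0.0], 'ee_pos': [207.511, 589.035, 221.992], 'orientation': [-0.53, -3.096, 0.002], 'ft_force': [0.129, 0.219, -0.056], 'moment': [0.035, -0.027, -0.046], 'grasp_force': 0.0, 'width': 87.875}
```

View pics/top0.png

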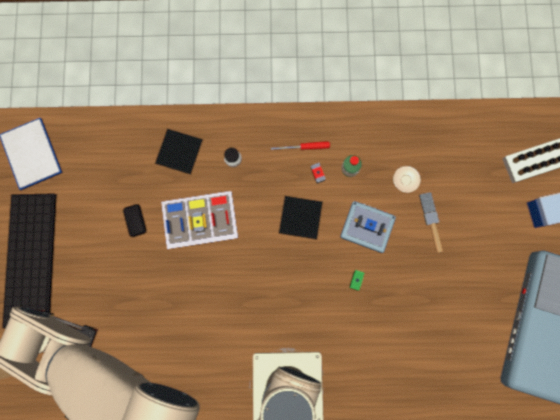

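View pics/scene0.png

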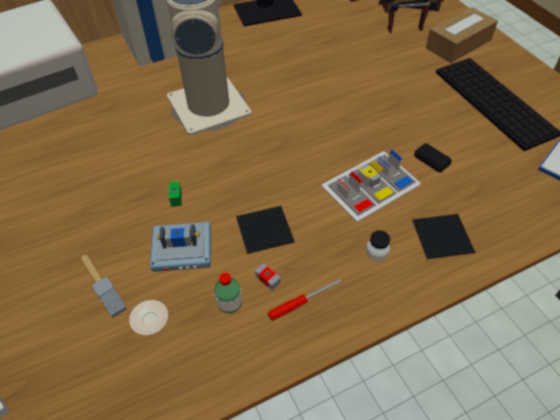

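Top view: the blue block stands in the fixture at (370,225). Things that could be mistaken for it are the green block (357,280), red block (318,173), yellow block in the rack (198,220) and the blue label and lips (176,207).
Mats: (301,217) and (179,151). A dark thing also shows in the scene view at (267,10), whose position I'll check. The blue slot is at about (177,224).

```bash
python3 - <<'E'
from h import *
z=np.load("top0.npz");im=z["im"]
hsv=cv2.cvtColor(im,cv2.COLOR_RGB2HSV)
def rects(mask,win,zh,name,amin=8):
    u0,v0,u1,v1=win;m=np.zeros_like(mask);m[v0:v1,u0:u1]=mask[v0:v1,u0:u1]
    for c in cv2.findContours(m,cv2.RETR_EXTERNAL,cv2.CHAIN_APPROX_NONE)[0]:
        if cv2.contourArea(c)<amin: continue
        w=np.float32([onz("top",p[0],zh)[:2] for p in c])
        (cx,cy),(a,b),th=cv2.minAreaRect(w);mu=c.reshape(-1,2).mean(0).round()
        print(name,mu,"ctr",round(cx),round(cy),"size",round(a),round(b),"ang",round(th,1))
H,S,V=cv2.split(hsv)
print([hsv[v,u].tolist() for u,v in((370,226),(350,235),(300,217),(176,207),(167,240),(385,240))])
dark=(V<50).astype(np.uint8)
rects(dark,(270,185,335,250),3,"mat",300);rects(dark,(150,120,210,180),3,"mat2",300)
rects(((H>85)&(H<125)&(S>40)&(V>70)).astype(np.uint8),(335,195,405,260),25,"fix",100)
rects(((H>105)&(H<125)&(S>170)).astype(np.uint8),(335,195,405,260),76,"blue")
rects(((H>105)&(H<125)&(S>170)).astype(np.uint8),(160,190,240,250),8,"bluelabel")
rects(((H>22)&(H<35)&(S>170)).astype(np.uint8),(160,190,240,250),8,"yel")
rects(((S<60)&(V>170)).astype(np.uint8),(155,185,245,255),8,"rack",50)
print("scene dark",onz("scene",(267,10),0))
cv2.imwrite("pics/crop.png",cv2.resize(im[185:300,150:410],None,fx=3,fy=3,interpolation=cv2.INTER_CUBIC)[...,::-1])
E
```

```text
[[109, 169, 155], [104, 35, 167], [50, 27, 28], [108, 178, 186], [146, 9, 216], [98, 40, 185]]
mat [300. 217.] ctr 546 -58 size 122 122 ang 79.7
mat2 [179. 151.] ctr 781 352 size 123 124 ang 71.8
fix [370. 225.] ctr 513 -286 size 43 45 ang 69.4
blue [370. 225.] ctr 506 -277 size 26 28 ang 66.7
bluelabel [175. 207.] ctr 587 362 size 17 38 ang 6.1
yel [198. 221.] ctr 538 281 size 27 30 ang 0.4
yel [196. 204.] ctr 597 288 size 37 17 ang 88.9
rack [199. 220.] ctr 544 280 size 162 237 ang 7.9
scene dark [-434.29965595  423.64076111    0.        ]
```

View pics/crop.png

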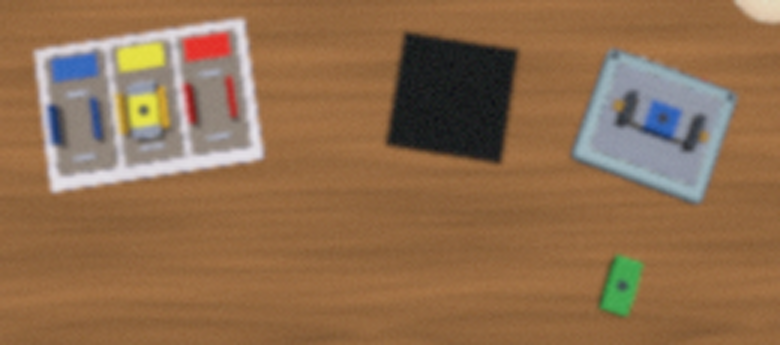

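The crop shows the blue block between the jaws of the light-blue fixture at (660,118) and the near mat at (452,97). It also shows the blue slot at (77,115), with its label farther from the robot. That confirms the choice; the other dark thing in the scene view is about 607 mm from the base, the mat 549 mm.

```bash
python3 -m creep '{"delta_pos":[[-0.04,0,0],[-0.04,0,0],[-0.04,0,0],[-0.04,0,0],[-0.04,0,0],[-0.04,0,0],[-0.04,0,0],[-0.04,0,0],[-0.04,0,0],[-0.04,0,0],[-0.04,0,0],[-0.04,0,0],[-0.04,0,0],[-0.04,0,0],[-0.04,0,0],[-0.04,0,0],[-0.04,0,0],[-0.04,0,0],[-0.04,0,0],[-0.04,0,0]],"twist":[[0,0,3.6],[0,0,3.6],[0,0,3.6],[0,0,3.6],[0,0,3.6],[0,0,3.6],[0,0,3.6],[0,0,3.6],[0,0,3.6],[0,0,3.6],[0,0,3.6],[0,0,3.6],[0,0,3.6],[0,0,3.6],[0,0,3.6],[0,0,3.6],[0,0,3.6],[0,0,3.6],[0,0,3.6],[0,0,3.6]]}' 1
cat >> h.py <<'E'
def yaw():  # tool y direction in world, deg
    Y=R.from_rotvec(get_obs()["orientation"]).as_matrix();return np.degrees(np.arctan2(Y[1,1],Y[0,1]))
def togo(x,y,z,yw):
    o=get_obs();M=R.from_rotvec(o["orientation"]).as_matrix()
    tw=(-(yw-yaw())+90)%180-90
    print("pos",np.round(o["ee_pos"],1),"yaw",round(yaw(),2),"tool delta mm",np.round(M.T@(np.array([x,y,z])-o["ee_pos"]),1),"twist z",round(tw,2),"tilt",np.round(M[:,2],3),"q6",round(o["qpos"][5],2))
E
python3 -c "
from h import *
togo(480,-260,260,-20)"
```

```text
t: 1.77
ee_pos: [651.8, -15.1, 222.2]
orientation: [-2.252, -2.19, 0.0]
ft_force: [0.1, 0.3, 0.4]
width: 88.1
grasp_force: 0.0
pos [651.8 -15.1 222.2] yaw -1.59 tool delta mm [-249.6 -165.   -37.7] twist z 18.41 tilt [-0.  0. -1.] q6 -0.01
```

```bash
python3 -m creep '{"delta_pos":[[-0.032,-0.018,-0.005],[-0.032,-0.018,-0.005],[-0.032,-0.018,-0.005],[-0.032,-0.018,-0.005],[-0.032,-0.018,-0.005],[-0.032,-0.018,-0.005],[-0.032,-0.018,-0.005],[-0.032,-0.018,-0.005],[0,0,0],[0,0,0],[0,0,0],[0,0,0],[0,0,0]],"twist":[[0,0,0],[0,0,0],[0,0,0],[0,0,0],[0,0,0],[0,0,0],[0,0,0],[0,0,0],[0,0,6.1],[0,0,6.1],[0,0,6.2],[0,0,0],[0,0,0]]}'
python3 - <<'E'
from h import *
P=camera_params("wrist");im,d=get_image("wrist");np.savez("w1.npz",im=im,d=d,K=P["camera_matrix"],E=P["extrinsics"])
print(np.round(P["camera_matrix"],1).tolist(),np.round(P["extrinsics"],3).tolist())
togo(506,-277,150,-20);cv2.imwrite("pics/w1.png",im[...,::-1])
E
```

```text
t: 2.85
ee_pos: [501.3, -265.4, 262.4]
orientation: [-2.567, -1.81, 0.0]
ft_force: [-0.8, 0.5, -0.3]
width: 87.8
grasp_force: 0.0
[[325.2, 0.0, 278.1], [0.0, 325.2, 208.5], [0.0, 0.0, 1.0]] [[0.942, -0.323, -0.087, 525.772], [-0.335, -0.912, -0.239, -199.218], [-0.002, 0.254, -0.967, 424.173], [0.0, 0.0, 0.0, 1.0]]
pos [ 501.4 -265.3  262.4] yaw -19.61 tool delta mm [ -9.5   8.3 112.4] twist z 0.39 tilt [-0.  0. -1.] q6 -0.17
```

View pics/w1.png

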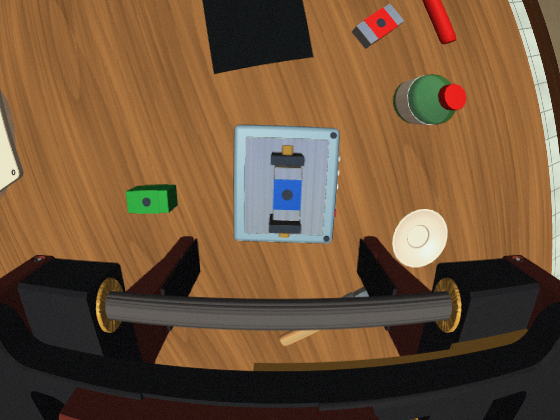

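Wrist view: the block's blue band is at (287,195). The jaws are at (287,158) and (285,225), and the tool is nearly lined up with the fixture.

```bash
cat >> h.py <<'E'
def wrect(im,P,mask,win,zh,name,amin=60):
    u0,v0,u1,v1=win;m=np.zeros(mask.shape,np.uint8);m[v0:v1,u0:u1]=mask[v0:v1,u0:u1]
    for c in cv2.findContours(m,cv2.RETR_EXTERNAL,cv2.CHAIN_APPROX_NONE)[0]:
        if cv2.contourArea(c)<amin: continue
        w=np.float32([onz("wrist",p[0].astype(float),zh,P)[:2] for p in c])
        (cx,cy),(a,b),th=cv2.minAreaRect(w)
        print(name,c.reshape(-1,2).mean(0).round(),"ctr",np.round((cx,cy),1),"size",round(a,1),round(b,1),"ang",round(th,1))
E
python3 - <<'E'
from h import *
z=np.load("w1.npz");im=z["im"];P={"camera_matrix":z["K"],"extrinsics":z["E"]}
H,S,V=cv2.split(cv2.cvtColor(im,cv2.COLOR_RGB2HSV))
wrect(im,P,(H>105)&(H<125)&(S>150),(255,140,320,240),76,"band")
wrect(im,P,(H>80)&(H<130)&(S>25)&(V>70)&(V<255),(225,115,350,250),25,"base",500)
wrect(im,P,(H>80)&(H<130)&(S>25)&(V>70)&(V<255),(225,115,350,250),36,"base36",500)
wrect(im,P,(V<50),(255,140,320,240),82,"jaw")
# steel+band: block top depth
d=z["d"];K=P["camera_matrix"]
for uv in((287,172),(280,195),(287,210)):
    o,r=ray("wrist",uv,P);E=P["extrinsics"];print(uv,d[uv[1],uv[0]],(o+r*d[uv[1],uv[0]]/(E[:3,:3].T@r)[2]).round(1))
wrect(im,P,(V<45),(195,0,320,80),3,"mat")
E
```

```text
band [287. 194.] ctr [ 508.7 -272.9] size 33.6 29.8 ang 70.4
base [285. 183.] ctr [ 508.  -272.6] size 148.7 129.1 ang 68.6
base36 [285. 183.] ctr [ 508.5 -270.6] size 144.6 125.5 ang 68.6
jaw [282. 222.] ctr [ 497.2 -297.7] size 11.5 33.2 ang 68.1
(287, 172) 350.4395 [ 517.2 -250.    75.2]
(280, 195) 356.4153 [ 501.5 -271.4   75.7]
(287, 210) 361.01294 [ 503.2 -290.2   75.4]
mat [255.  32.] ctr [542.9 -64.3] size 107.1 129.4 ang 79.4
```

```bash
python3 -c "
from h import *
togo(508.5,-272.8,46,-21)"
```

```text
pos [ 501.4 -265.3  262.4] yaw -19.61 tool delta mm [ -4.7   9.3 216.4] twist z 1.39 tilt [-0.  0. -1.] q6 -0.17
```

```bash
python3 -m creep '{"delta_pos":[[-0.0047,0.0093,0],[0,0,0.035],[0,0,0.035],[0,0,0.035],[0,0,0.03],[0,0,0.025],[0,0,0.02],[0,0,0.016],[0,0,0.01],[0,0,0.01],[0,0,0],[0,0,0]],"twist":[[0,0,1.4],[0,0,0],[0,0,0],[0,0,0],[0,0,0],[0,0,0],[0,0,0],[0,0,0],[0,0,0],[0,0,0],[0,0,0],[0,0,0]]}'
python3 - <<'E'
from h import *
togo(508.5,-272.8,46,-21)
im,d=get_image("wrist");cv2.imwrite("pics/w2.png",im[150:420,130:430,::-1])
E
```

```text
t: 3.9
ee_pos: [508.9, -273.2, 46.7]
orientation: [-2.592, -1.775, 0.0]
ft_force: [-0.2, 0.1, -0.4]
width: 88.3
grasp_force: 0.0
pos [ 508.9 -273.2   46.7] yaw -21.19 tool delta mm [ 0.2 -0.6  0.7] twist z -0.19 tilt [-0.  0. -1.] q6 -0.14
```

View pics/w2.png

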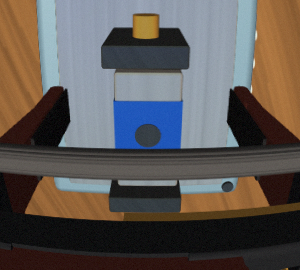

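The fingers sit clear on both long sides, with the block centred in the crop at (148,128), so I'm closing.

```bash
python3 -m creep '{"delta_pos":[[0,0,0],[0,0,0],[0,0,0],[0,0,0],[0,0,0],[0,0,0],[0,0,0],[0,0,0],[0,0,0],[0,0,0]],"twist":[[0,0,0],[0,0,0],[0,0,0],[0,0,0],[0,0,0],[0,0,0],[0,0,0],[0,0,0],[0,0,0],[0,0,0]]}' 0; python3 -c "
from h import *
togo(508.5,-272.8,46,-21)"
```

```text
t: 4.78
ee_pos: [508.6, -273.0, 46.7]
orientation: [-2.592, -1.775, 0.0]
ft_force: [-0.1, 0.5, 1.3]
width: 30.2
grasp_force: 30.0
pos [ 508.6 -273.    46.7] yaw -21.21 tool delta mm [ 0.2 -0.2  0.7] twist z -0.21 tilt [-0.  0. -1.] q6 -0.14
```

```bash
python3 -m creep '{"delta_pos":[[0,0,-0.005],[0,0,-0.01],[0,0,-0.015],[0,0,-0.02],[0,0,-0.025],[0,0,-0.015],[0,0,-0.01],[0,0,0],[0,0,0]],"twist":[[0,0,0],[0,0,0],[0,0,0],[0,0,0],[0,0,0],[0,0,0],[0,0,0],[0,0,0],[0,0,0]]}'; python3 -c "
from h import *
togo(546,-58,60,-21)"
```

```text
t: 5.53
ee_pos: [508.6, -273.0, 147.0]
orientation: [2.592, 1.774, 0.0]
ft_force: [-0.1, -0.1, -4.2]
width: 29.9
grasp_force: 30.0
pos [ 508.6 -273.   147. ] yaw -21.21 tool delta mm [214. -43.  87.] twist z -0.21 tilt [ 0.001 -0.    -1.   ] q6 -0.14
```

```bash
python3 -m creep '{"delta_pos":[[0.007,-0.0014,0],[0.017,-0.0034,0],[0.025,-0.005,0],[0.029,-0.0058,0],[0.029,-0.0058,0],[0.029,-0.0058,0],[0.029,-0.0058,0],[0.025,-0.005,0],[0.017,-0.0034,0],[0.007,-0.0016,0],[0,0,0.01],[0,0,0.02],[0,0,0.025],[0,0,0.02],[0,0,0.012],[0,0,0],[0,0,0],[0,0,0]],"twist":[[0,0,0],[0,0,0],[0,0,0],[0,0,0],[0,0,0],[0,0,0],[0,0,0],[0,0,0],[0,0,0],[0,0,0],[0,0,0],[0,0,0],[0,0,0],[0,0,0],[0,0,0],[0,0,0],[0,0,0],[0,0,0]]}'
python3 - <<'E'
from h import *
togo(546,-58,14.5,-21)
im,d=get_image("wrist");P=camera_params("wrist");V=im.max(2)
wrect(im,P,(V<45),(0,0,560,250),3,"mat",2000)
cv2.imwrite("pics/w3.png",im[...,::-1])
E
```

```text
t: 7.03
ee_pos: [546.5, -58.5, 60.2]
orientation: [2.592, 1.774, 0.001]
ft_force: [0.5, 0.0, -3.3]
width: 29.8
grasp_force: 30.0
pos [546.5 -58.5  60.2] yaw -21.25 tool delta mm [ 0.3 -0.7 45.7] twist z -0.25 tilt [ 0.001 -0.    -1.   ] q6 0.24
mat [274. 187.] ctr [548.5 -38.6] size 100.8 129.3 ang 79.9
```

View pics/w3.png

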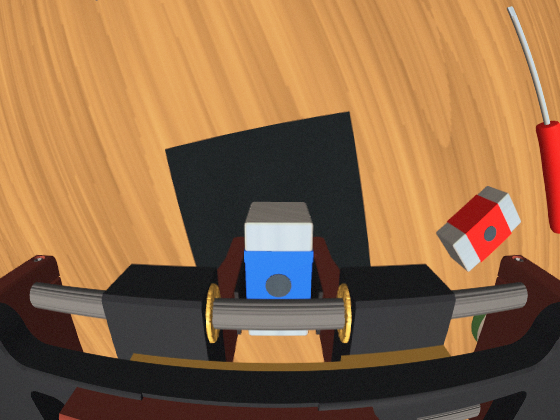

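The block is upright in the gripper at (278,285), over the mat, whose far corners are at (166,150) and (350,112). Now I'm lowering it gently.

```bash
python3 -m creep '{"delta_pos":[[0,0,0.01],[0,0,0.015],[0,0,0.01],[0,0,0.005],[0,0,0.003],[0,0,0.001],[0,0,0.001],[0,0,0],[0,0,0]],"twist":[[0,0,0],[0,0,0],[0,0,0],[0,0,0],[0,0,0],[0,0,0],[0,0,0],[0,0,0],[0,0,0]]}'; python3 -m creep '{"delta_pos":[[0,0,0.0005],[0,0,0.0005],[0,0,0]],"twist":[[0,0,0],[0,0,0],[0,0,0]]}'
```

```text
t: 7.83
ee_pos: [546.3, -58.0, 15.0]
orientation: [2.592, 1.774, 0.001]
ft_force: [0.3, 0.3, -1.9]
width: 30.1
grasp_force: 30.0
t: 8.08
ee_pos: [546.1, -58.0, 13.8]
orientation: [2.592, 1.774, 0.0]
ft_force: [-0.4, 0.4, -2.0]
width: 29.9
grasp_force: 30.0
```

```bash
python3 -m creep '{"delta_pos":[[0,0,0.0004],[0,0,0.0003],[0,0,0],[0,0,0]],"twist":[[0,0,0],[0,0,0],[0,0,0],[0,0,0]]}'
```

```text
t: 8.42
ee_pos: [546.0, -58.0, 13.6]
orientation: [2.592, 1.775, 0.0]
ft_force: [-2.8, 1.4, 4.5]
width: 29.7
grasp_force: 30.0
```

Contact: the force went from −2 N to +4.5 N. Now releasing.

```bash
python3 -m creep '{"delta_pos":[[0,0,0],[0,0,0],[0,0,0],[0,0,0],[0,0,0],[0,0,0],[0,0,0],[0,0,0]],"twist":[[0,0,0],[0,0,0],[0,0,0],[0,0,0],[0,0,0],[0,0,0],[0,0,0],[0,0,0]]}' 1
python3 -m creep '{"delta_pos":[[0,0,-0.005],[0,0,-0.015],[0,0,-0.03],[0,0,-0.04],[0,0,-0.04],[0,0,-0.03],[0,0,-0.02],[0,0,-0.02],[0,0,0],[0,0,0]],"twist":[[0,0,0],[0,0,0],[0,0,0],[0,0,0],[0,0,0],[0,0,0],[0,0,0],[0,0,0],[0,0,0],[0,0,0]]}'
python3 - <<'E'
from h import *
togo(546,-58,14.5,69)
im,d=get_image("wrist");P=camera_params("wrist");H,S,V=cv2.split(cv2.cvtColor(im,cv2.COLOR_RGB2HSV))
cv2.imwrite("pics/w4.png",im[...,::-1])
wrect(im,P,(H>105)&(H<125)&(S>150),(150,60,400,280),43,"band")
wrect(im,P,(V>60)&((S<60)|((H>95)&(H<135)&(S>150))),(240,140,330,280),43,"block",300)
E
```

```text
t: 9.08
ee_pos: [546.0, -58.0, 12.9]
orientation: [2.592, 1.775, -0.0]
ft_force: [-0.6, 0.1, 0.2]
width: 79.9
grasp_force: 0.0
t: 9.92
ee_pos: [546.5, -58.1, 214.1]
orientation: [2.591, 1.774, 0.003]
ft_force: [-1.3, -0.3, -0.4]
width: 87.9
grasp_force: 0.0
pos [546.5 -58.1 214.1] yaw -21.21 tool delta mm [ -0.3  -1.  199.6] twist z 89.79 tilt [ 0.003 -0.    -1.   ] q6 0.24
band [277. 193.] ctr [544.7 -58.1] size 33.1 31.6 ang 68.9
block [277. 188.] ctr [545.7 -55.5] size 62.9 31.6 ang 68.9
```

View pics/w4.png

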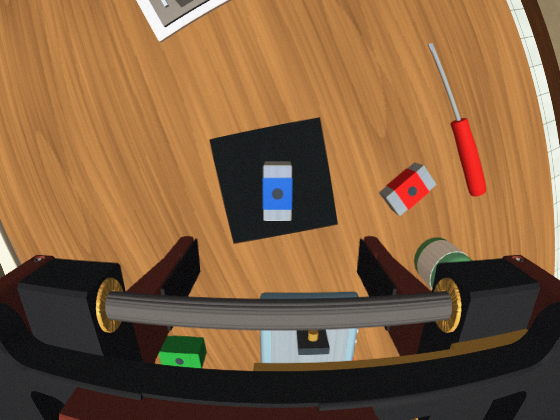

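The block stands upright on the dark mat, its band at (277,193). Next I turn the tool −90° about its z and take the block by its ends.

```bash
python3 -m creep '{"delta_pos":[[0,0,0.008],[0,0,0.008],[0,0,0.008],[0,0,0.008],[0,0,0.008],[0,0,0.008],[0,0,0.008],[0,0,0.008],[0,0,0.008],[0,0,0.008],[0,0,0.008],[0,0,0.008],[0,0,0.008],[0,0,0],[0,0,0]],"twist":[[0,0,-6.92],[0,0,-6.92],[0,0,-6.92],[0,0,-6.92],[0,0,-6.92],[0,0,-6.92],[0,0,-6.92],[0,0,-6.92],[0,0,-6.92],[0,0,-6.92],[0,0,-6.92],[0,0,-6.92],[0,0,-6.96],[0,0,0],[0,0,0]]}'
python3 -c "
from h import *
togo(546.2,-57.3,14,68.8)"
```

```text
t: 11.22
ee_pos: [544.7, -57.8, 107.3]
orientation: [-0.583, -3.083, 0.0]
ft_force: [0.8, -0.7, 0.5]
width: 87.8
grasp_force: 0.0
pos [544.7 -57.8 107.3] yaw 68.58 tool delta mm [-1.6  1.1 93.3] twist z -0.22 tilt [-0.004  0.    -1.   ] q6 -1.32
```

```bash
python3 -m creep '{"delta_pos":[[-0.0015,0.001,0.01],[0,0,0.02],[0,0,0.02],[0,0,0.015],[0,0,0.01],[0,0,0.01],[0,0,0.005],[0,0,0.003],[0,0,0],[0,0,0]],"twist":[[0,0,-0.2],[0,0,0],[0,0,0],[0,0,0],[0,0,0],[0,0,0],[0,0,0],[0,0,0],[0,0,0],[0,0,0]]}'
python3 - <<'E'
from h import *
togo(546.2,-57.3,14,68.8)
im,d=get_image("wrist");cv2.imwrite("pics/w5.png",im[150:420,130:430,::-1])
E
```

```text
t: 12.05
ee_pos: [548.1, -57.6, 16.4]
orientation: [0.573, 3.088, 0.0]
ft_force: [0.8, 1.2, 0.5]
width: 87.7
grasp_force: 0.0
pos [548.1 -57.6  16.4] yaw 68.97 tool delta mm [ 1.9 -0.4  2.4] twist z 0.17 tilt [ 0.001 -0.    -1.   ] q6 -1.33
```

View pics/w5.png

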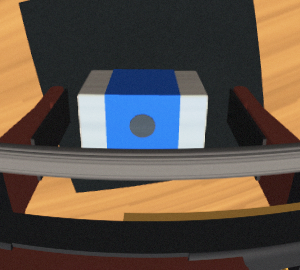

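The block lies between the fingers with room at both ends (crop x 78–208, fingers at 65 and 232). I make a small correction, then close.

```bash
python3 -m creep '{"delta_pos":[[0.0015,0,0.002],[0,0,0],[0,0,0]],"twist":[[0,0,0],[0,0,0],[0,0,0]]}'; python3 -c "
from h import *
togo(546.2,-57.3,14,68.8)"
python3 -m creep '{"delta_pos":[[0,0,0],[0,0,0],[0,0,0],[0,0,0],[0,0,0],[0,0,0],[0,0,0],[0,0,0]],"twist":[[0,0,0],[0,0,0],[0,0,0],[0,0,0],[0,0,0],[0,0,0],[0,0,0],[0,0,0]]}' 0; python3 -c "
from h import *
togo(546.2,-57.3,14,68.8)"
```

```text
t: 12.35
ee_pos: [546.4, -57.0, 14.3]
orientation: [0.573, 3.089, 0.0]
ft_force: [-0.3, -0.6, -0.5]
width: 87.7
grasp_force: 0.0
pos [546.4 -57.   14.3] yaw 68.99 tool delta mm [ 0.1 -0.3  0.3] twist z 0.19 tilt [ 0. -0. -1.] q6 -1.33
t: 13.02
ee_pos: [546.3, -57.2, 14.0]
orientation: [0.573, 3.089, -0.0]
ft_force: [-0.7, -1.4, 0.9]
width: 59.6
grasp_force: 30.0
pos [546.3 -57.2  14. ] yaw 68.99 tool delta mm [ 0.1 -0.2  0. ] twist z 0.19 tilt [ 0. -0. -1.] q6 -1.33
```

```bash
python3 -m creep '{"delta_pos":[[0,0,-0.005],[0,0,-0.01],[0,0,-0.02],[0,0,-0.03],[0,0,-0.035],[0,0,-0.035],[0,0,-0.025],[0,0,-0.015],[0,0,-0.01],[0,0,0]],"twist":[[0,0,0],[0,0,0],[0,0,0],[0,0,0],[0,0,0],[0,0,0],[0,0,0],[0,0,0],[0,0,0],[0,0,0]]}'
python3 -m creep '{"delta_pos":[[0.003,0.008,0],[0.006,0.016,0],[0.01,0.024,0],[0.011,0.028,0],[0.012,0.029,0],[0.012,0.029,0],[0.012,0.029,0],[0.012,0.029,0],[0.012,0.029,0],[0.012,0.029,0],[0.011,0.028,0],[0.01,0.024,0],[0.005,0.013,0],[0.003,0.007,0],[0,0,0],[0,0,0]],"twist":[[0,0,0],[0,0,0],[0,0,0],[0,0,0],[0,0,0],[0,0,0],[0,0,0],[0,0,0],[0,0,0],[0,0,0],[0,0,0],[0,0,0],[0,0,0],[0,0,0],[0,0,0],[0,0,0]]}'
python3 -m creep '{"delta_pos":[[0,0,0],[0,0,0],[0,0,0],[0,0,0],[0,0,0],[0,0,0],[0,0,0],[0,0,0],[0,0,0],[0,0,0],[0,0,0],[0,0,0],[0,0,0],[0,0,0]],"twist":[[0,0,2],[0,0,4],[0,0,6],[0,0,6.5],[0,0,6.5],[0,0,6.5],[0,0,6.5],[0,0,6.5],[0,0,6.5],[0,0,6],[0,0,3],[0,0,1],[0,0,0],[0,0,0]]}'
python3 - <<'E'
from h import *
togo(532,353,150,8)
P=camera_params("wrist");im,d=get_image("wrist");np.savez("w6.npz",im=im,d=d,K=P["camera_matrix"],E=P["extrinsics"])
cv2.imwrite("pics/w6.png",im[...,::-1])
E
```

```text
t: 13.85
ee_pos: [547.4, -57.1, 201.5]
orientation: [0.572, 3.085, 0.001]
ft_force: [0.1, 1.1, -2.6]
width: 59.7
grasp_force: 30.0
t: 15.18
ee_pos: [539.0, 289.7, 198.1]
orientation: [-0.572, -3.088, 0.002]
ft_force: [1.1, 0.4, -3.3]
width: 59.9
grasp_force: 30.0
t: 16.35
ee_pos: [539.6, 289.5, 199.0]
orientation: [2.061, 2.371, -0.001]
ft_force: [0.4, -0.3, -2.7]
width: 60.2
grasp_force: 30.0
pos [539.6 289.5 199. ] yaw 8.02 tool delta mm [63.9  1.3 48.9] twist z 0.02 tilt [-0. -0. -1.] q6 0.33
```

View pics/w6.png

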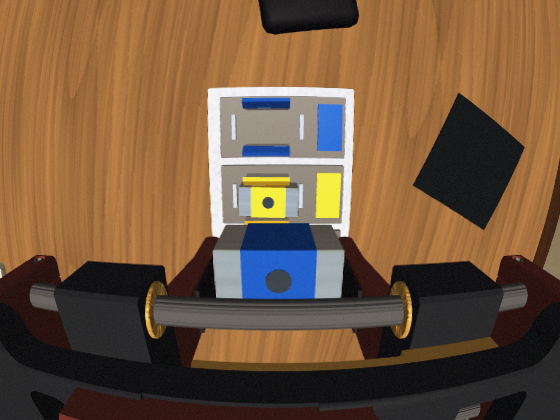

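The slot with the blue label is in full view: lips at (266,103) and (266,150), end stops at (234,127) and (301,126), label at (330,127). The held block at (278,265) covers only the red slot.

```bash
python3 - <<'E'
from h import *
z=np.load("w6.npz");im=z["im"];d=z["d"];P={"camera_matrix":z["K"],"extrinsics":z["E"]}
H,S,V=cv2.split(cv2.cvtColor(im,cv2.COLOR_RGB2HSV))
bl=(H>105)&(H<125)&(S>130)
wrect(im,P,bl,(225,90,300,160),62,"lips62",20)
wrect(im,P,bl,(312,95,350,160),11,"label",20)
wrect(im,P,(S<45)&(V>155),(226,105,245,148),20,"stopL",10)
wrect(im,P,(S<45)&(V>155),(292,105,309,148),20,"stopR",10)
E=P["extrinsics"]
for uv in((330,127),(266,127),(245,152),(215,120),(266,104),(301,126),(234,127),(266,99),(266,155)):
    o,r=ray("wrist",uv,P);print(uv,im[uv[1],uv[0]],(o+r*d[uv[1],uv[0]]/(E[:3,:3].T@r)[2]).round(1))
# board edges at z=8
w=(S<45)&(V>170)
for v in(110,140,170,200):
    u=np.where(w[v,195:370])[0]+195;print(v,onz("wrist",(u[0]-.5,v),8,P).round(1),onz("wrist",(u[-1]+.5,v),8,P).round(1))
for u in(230,260,290,320,340):
    v=np.where(w[75:130,u])[0]+75;print(u,onz("wrist",(u,v[0]-.5),8,P).round(1))
E
```

```text
lips62 [266. 151.] ctr [522.5 334.4] size 43.3 8.4 ang 7.8
lips62 [266. 102.] ctr [516.4 378.2] size 42.7 8.5 ang 7.6
label [329. 127.] ctr [585.6 365.4] size 26.4 50.3 ang 7.6
stopL [235. 127.] ctr [486.1 352.9] size 19.1 43.4 ang 7.3
stopR [300. 126.] ctr [553.  363.6] size 16.7 40.0 ang 8.5
(330, 127) [ 55 120 221] [585.2 365.6  15.9]
(266, 127) [155 145 133] [518.3 355.4  14.1]
(245, 152) [ 28  73 156] [504.1 330.5  62.5]
(215, 120) [242 241 245] [461.8 356.2   7.7]
(266, 104) [ 20  50 108] [516.9 377.1  58. ]
(301, 126) [213 224 239] [554.3 361.7  20.3]
(234, 127) [213 222 237] [485.4 351.2  20.4]
(266, 99) [ 32  92 197] [516.4 381.5  60.4]
(266, 155) [ 42  86 168] [523.6 330.3  61.7]
110 [452.2 366.2   8. ] [609.3 388.8   8. ]
140 [457.3 333.5   8. ] [613.4 355.9   8. ]
170 [461.  300.4   8. ] [618.1 322.8   8. ]
200 [466.6 266.6   8. ] [622.2 288.8   8. ]
230 [473.6 393.3   8. ]
260 [505.6 398.2   8. ]
290 [537.3 402.6   8. ]
320 [569.3 406.7   8. ]
340 [590.8 410.6   8. ]
```

```bash
python3 - <<'E'
from h import *
z=np.load("w6.npz");im=z["im"];P={"camera_matrix":z["K"],"extrinsics":z["E"]}
H,S,V=cv2.split(cv2.cvtColor(im,cv2.COLOR_RGB2HSV))
# far top edge of band (rows), left/right edges of band on top face, at z=228
col=im[215:300,278].astype(int);print([(215+i,c.tolist()) for i,c in enumerate(col) if i%3==0][:14])
for v in(262,275): 
    u=np.where((H[v]>100)&(H[v]<125)&(S[v]>150)&(np.arange(560)>200)&(np.arange(560)<350))[0];print(v,u[0],u[-1],onz("wrist",(u[0]-.5,v),228,P).round(1),onz("wrist",(u[-1]+.5,v),228,P).round(1))
o=get_obs();M=R.from_rotvec(o["orientation"]).as_matrix()
for v in (246,248,250): print(v,(M.T@(onz("wrist",(278,v),228,P)-o["ee_pos"])).round(1))
print("dot",(M.T@(onz("wrist",(278.5,281.5),228,P)-o["ee_pos"])).round(1))
togo(519.7,356.2,110,7.8)
E
```

```text
[(215, [244, 239, 62]), (218, [111, 102, 94]), (221, [230, 186, 44]), (224, [14, 37, 81]), (227, [16, 36, 81]), (230, [17, 38, 81]), (233, [18, 41, 83]), (236, [18, 41, 84]), (239, [18, 39, 82]), (242, [10, 34, 79]), (245, [13, 36, 80]), (248, [14, 40, 84]), (251, [36, 96, 204]), (254, [38, 100, 206])]
262 241 315 [522.7 297.8 228. ] [555.9 302.6 228. ]
275 242 315 [523.8 291.4 228. ] [557.1 296.2 228. ]
246 [ 18.1   1.1 -29. ]
248 [ 17.2   1.1 -29. ]
250 [ 16.3   1.1 -29. ]
dot [  0.6   1.4 -29. ]
pos [539.6 289.8 199. ] yaw 8.02 tool delta mm [ 68.6 -10.4  89. ] twist z 0.22 tilt [-0. -0. -1.] q6 0.33
```

```bash
python3 -m creep '{"delta_pos":[[0.008,-0.001,0],[0.014,-0.002,0],[0.018,-0.003,0],[0.014,-0.002,0],[0.009,-0.0015,0],[0.005,-0.0004,0],[0,0,0.01],[0,0,0.02],[0,0,0.025],[0,0,0.025],[0,0,0.017],[0,0,0.01],[0,0,0.005],[0,0,0],[0,0,0],[0,0,0]],"twist":[[0,0,0.2],[0,0,0],[0,0,0],[0,0,0],[0,0,0],[0,0,0],[0,0,0],[0,0,0],[0,0,0],[0,0,0],[0,0,0],[0,0,0],[0,0,0],[0,0,0],[0,0,0],[0,0,0]]}'
python3 - <<'E'
from h import *
togo(520.3,355.8,25,7.8)
P=camera_params("wrist");im,d=get_image("wrist");np.savez("w7.npz",im=im,d=d,K=P["camera_matrix"],E=P["extrinsics"])
cv2.imwrite("pics/w7.png",cv2.resize(im[130:330,150:410],None,fx=3,fy=3)[...,::-1])
E
```

```text
t: 17.73
ee_pos: [521.3, 357.0, 88.1]
orientation: [2.065, 2.367, 0.003]
ft_force: [-0.3, 0.7, -2.9]
width: 60.0
grasp_force: 30.0
pos [521.3 357.   88.1] yaw 7.78 tool delta mm [-1.1 -1.2 63.1] twist z -0.02 tilt [ 0.002  0.001 -1.   ] q6 0.45
```

View pics/w7.png

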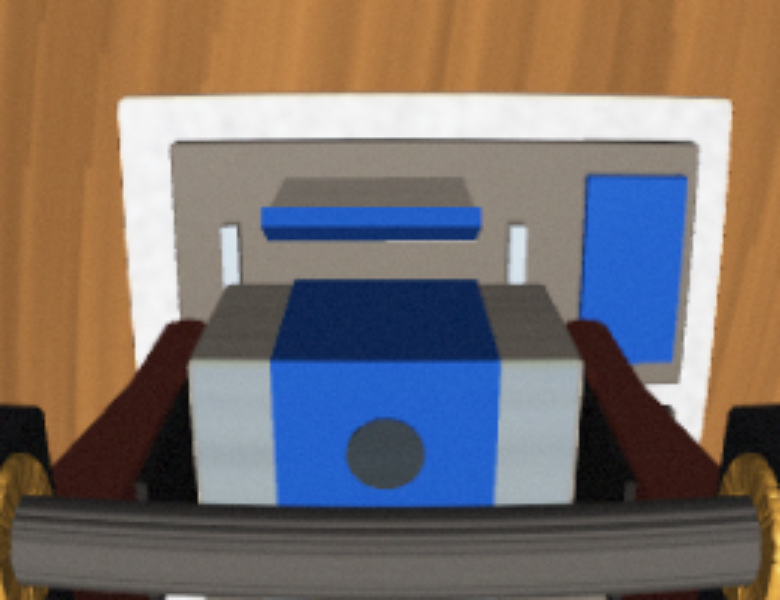

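```bash
python3 - <<'E'
from h import *
z=np.load("w7.npz");P={"camera_matrix":z["K"],"extrinsics":z["E"]};im=z["im"].astype(int)
o=get_obs();M=R.from_rotvec(o["orientation"]).as_matrix()
f=lambda u,v,zz:(M.T@(onz("wrist",(u,v),zz,P)-o["ee_pos"])).round(1)[:2]
c=lambda u,v:(150+u/3-.33,130+v/3-.33)
print("lip bottom inner (want 18 lateral)",f(*c(388,240),52),"lip top outer ~26",f(*c(388,207),62))
print("lip ends",f(*c(262,216),62),f(*c(481,216),62))
print("stops inner",f(*c(239,255),20),f(*c(510,255),20))
print("block bottom far L,R (want 15,+-30)",f(*c(228,284),77.1),f(*c(545,284),77.1))
print("block top far L,R",f(*c(190,360),117.1),f(*c(583,360),117.1))
togo(520.3,355.8,25,7.8)
E
```

```text
lip bottom inner (want 18 lateral) [17.5  1.7] lip top outer ~26 [26.9  1.6]
lip ends [ 25.1 -23.5] [25.1 20.1]
stops inner [  5.1 -35. ] [ 5.2 31.8]
block bottom far L,R (want 15,+-30) [ 15.6 -28.3] [15.6 31.1]
block top far L,R [ 16.3 -27.8] [16.4 30.6]
pos [521.3 357.   88.3] yaw 7.78 tool delta mm [-1.1 -1.3 63.3] twist z -0.02 tilt [ 0.002  0.001 -1.   ] q6 0.45
```

```bash
python3 -m creep '{"delta_pos":[[-0.0011,-0.0018,0],[0,0,0],[0,0,0.005],[0,0,0.007],[0,0,0.006],[0,0,0.004],[0,0,0.002],[0,0,0],[0,0,0]],"twist":[[0,0,0],[0,0,0],[0,0,0],[0,0,0],[0,0,0],[0,0,0],[0,0,0],[0,0,0],[0,0,0]]}'
python3 - <<'E'
from h import *
togo(520.3,355.8,25,7.8)
P=camera_params("wrist");im,d=get_image("wrist");np.savez("w8.npz",im=im,d=d,K=P["camera_matrix"],E=P["extrinsics"])
cv2.imwrite("pics/w8.png",cv2.resize(im[130:330,150:410],None,fx=3,fy=3)[...,::-1])
E
```

```text
t: 18.53
ee_pos: [518.7, 355.1, 62.7]
orientation: [-2.065, -2.367, 0.001]
ft_force: [0.5, 0.5, -2.6]
width: 60.0
grasp_force: 30.0
pos [518.7 355.1  62.7] yaw 7.79 tool delta mm [ 0.4  1.7 37.7] twist z -0.01 tilt [-0. -0. -1.] q6 0.45
```

View pics/w8.png

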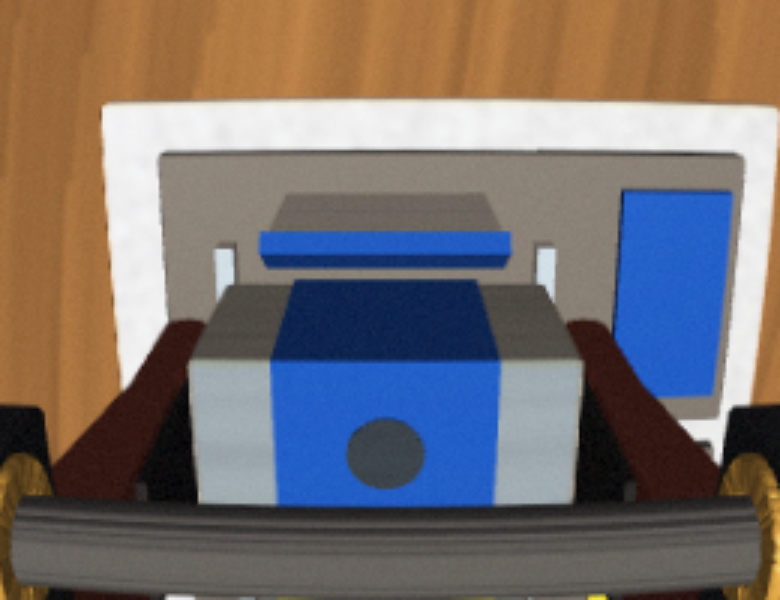

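```bash
python3 - <<'E'
from h import *
z=np.load("w8.npz");P={"camera_matrix":z["K"],"extrinsics":z["E"]}
o=get_obs();M=R.from_rotvec(o["orientation"]).as_matrix()
f=lambda u,v,zz:(M.T@(onz("wrist",(u,v),zz,P)-o["ee_pos"])).round(1)[:2]
c=lambda u,v:(150+u/3-.33,130+v/3-.33)
print("lip in",f(*c(388,268),52),"out",f(*c(388,232),62),"ends",f(*c(260,242),62),f(*c(511,242),62))
print("stops",f(*c(236,265),20),f(*c(535,265),20))
print("block",f(*c(228,284),51.7),f(*c(545,284),51.7))
E
```

```text
lip in [18.8  1.5] out [28.3  1.4] ends [ 26.4 -20.7] [26.5 22.8]
stops [  9.9 -31.9] [10.  33.9]
block [ 15.5 -28.5] [15.6 30.9]
```

Gap to the far wall is 3.3 mm and the ends are centred within 0.2 mm, so I go on down.

```bash
python3 -m creep '{"delta_pos":[[0,0,0.004],[0,0,0.006],[0,0,0.007],[0,0,0.007],[0,0,0.005],[0,0,0.003],[0,0,0.002],[0,0,0.001],[0,0,0],[0,0,0]],"twist":[[0,0,0],[0,0,0],[0,0,0],[0,0,0],[0,0,0],[0,0,0],[0,0,0],[0,0,0],[0,0,0],[0,0,0]]}'
```

```text
t: 19.42
ee_pos: [519.0, 355.3, 28.1]
orientation: [2.065, 2.367, 0.001]
ft_force: [-0.5, 0.2, -2.0]
width: 59.9
grasp_force: 30.0
```

```bash
python3 -m creep '{"delta_pos":[[0,0,0.001],[0,0,0.001],[0,0,0.0005],[0,0,0],[0,0,0]],"twist":[[0,0,0],[0,0,0],[0,0,0],[0,0,0],[0,0,0]]}'; python3 -m creep '{"delta_pos":[[0,0,0.0003],[0,0,0.0003],[0,0,0],[0,0,0]],"twist":[[0,0,0],[0,0,0],[0,0,0],[0,0,0]]}'
```

```text
t: 19.83
ee_pos: [518.8, 355.2, 25.5]
orientation: [2.065, 2.367, 0.0]
ft_force: [0.1, -0.4, -3.0]
width: 60.0
grasp_force: 30.0
t: 20.17
ee_pos: [518.9, 355.2, 25.1]
orientation: [2.065, 2.367, 0.0]
ft_force: [0.0, -0.9, -0.3]
width: 59.6
grasp_force: 30.0
```

```bash
python3 -m creep '{"delta_pos":[[0,0,0.0003],[0,0,0.0002],[0,0,0],[0,0,0]],"twist":[[0,0,0],[0,0,0],[0,0,0],[0,0,0]]}'
```

```text
t: 20.5
ee_pos: [518.9, 355.2, 25.0]
orientation: [2.065, 2.367, 0.0]
ft_force: [-2.5, -1.0, 5.1]
width: 59.7
grasp_force: 30.0
```

Seated at the expected height, with +5 N of contact. Now I release, rise and look.

```bash
python3 -m creep '{"delta_pos":[[0,0,0],[0,0,0],[0,0,0],[0,0,0],[0,0,0],[0,0,0],[0,0,0],[0,0,0]],"twist":[[0,0,0],[0,0,0],[0,0,0],[0,0,0],[0,0,0],[0,0,0],[0,0,0],[0,0,0]]}' 1
python3 -m creep '{"delta_pos":[[0,0,-0.005],[0,0,-0.015],[0,0,-0.03],[0,0,-0.035],[0,0,-0.035],[0,0,-0.03],[0,0,-0.02],[0,0,-0.01],[0,0,0],[0,0,0]],"twist":[[0,0,0],[0,0,0],[0,0,0],[0,0,0],[0,0,0],[0,0,0],[0,0,0],[0,0,0],[0,0,0],[0,0,0]]}'
python3 - <<'E'
from h import *
P=camera_params("wrist");im,d=get_image("wrist");cv2.imwrite("pics/w9.png",im[...,::-1]);E=np.array(P["extrinsics"])
H,S,V=cv2.split(cv2.cvtColor(im,cv2.COLOR_RGB2HSV))
wrect(im,P,(H>105)&(H<125)&(S>130),(200,100,360,240),54,"blue",30)
for uv in((260,190),(278,180),(300,190),(255,180),(270,200)):
    o,r=ray("wrist",uv,P);print(uv,im[uv[1],uv[0]],(o+r*d[uv[1],uv[0]]/(E[:3,:3].T@r)[2]).round(1))
E
```

```text
t: 21.17
ee_pos: [518.8, 355.2, 24.3]
orientation: [-2.065, -2.367, 0.0]
ft_force: [0.2, -0.1, -0.4]
width: 87.9
grasp_force: 0.0
t: 22.0
ee_pos: [518.7, 355.1, 204.6]
orientation: [2.065, 2.367, 0.001]
ft_force: [-0.1, -0.3, -0.0]
width: 88.1
grasp_force: 0.0
blue [278. 218.] ctr [522.6 333.3] size 44.3 11.5 ang 7.9
blue [278. 188.] ctr [518.2 361.9] size 43.7 40.1 ang 7.9
blue [337. 188.] ctr [576.6 371.6] size 23.1 43.6 ang 8.8
(260, 190) [147 164 193] [501.2 359.7  53.6]
(278, 180) [ 19  52 113] [517.3 372.   53.8]
(300, 190) [162 173 191] [540.  365.1  53.7]
(255, 180) [79 73 69] [495.  368.6  51.5]
(270, 200) [ 43 104 209] [512.2 350.9  53.1]
```

View pics/w9.png

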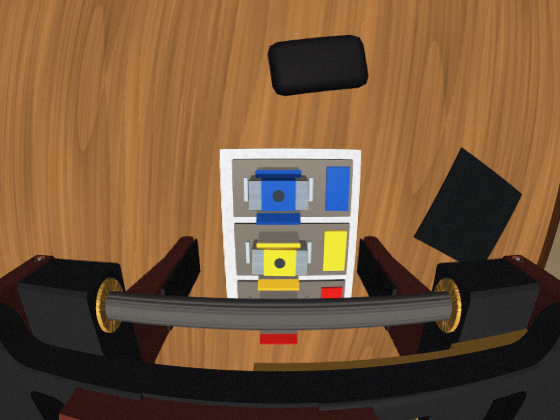

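The blue block sits level in the blue-labelled slot at (279,195). Its top is at 53.6 mm against the 54 mm it must be, so it is fully home, and the gripper is clear of everything.

```bash
python3 -c "
from workcell import close_job
print(close_job())"
```

```text
the job is handed in; nothing more can be done
None
```

The blue block was set down and released on the near mat, retaken by its ends, and is now upright and fully home in the blue-labelled slot; I handed the job in at about 22 s of the 59 s allowed.

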